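Set the sharpening rest to 20 degrees on riser blocks

TASK

Set the tilting sharpening rest to 20 degrees for the knives: lift its board by the black bar until it leans back and stays, stack the two riser blocks that together give the right height, flat and centred on the pad beneath, and lower the board gently until its roller rests on the stack. Leave the third block and everything else where it stands.

Things in the scene. Friction and masses are not known exactly. Their poses are not given: they have to be found in the camera images.
- rest: base of the tilting sharpening rest, an aluminium plate 215 x 120 x 14 mm fixed on the wooden chopping board (whose top is 23 mm above the worktop). Origin: underside, on the middle line; x runs from the free end towards the hinge, y along the hinge axis, z up. The plate reaches from x = -85 to +130 mm.
- board (a joint): angle of the hinged board above level, in rad: 0 = down flat, grows as the free end is lifted, stop at 1.72. The hinge is free (no spring, little friction): board and stone (0.55 kg) fall down by themselves unless past the vertical; let go at the stop, they lean there and stay. With a stack under the roller, sin(angle) = stack height / 170 mm.
- hinge_axis (a point): centre of the hinge axis of the board: 110 mm from the base's origin along its +x, 24 mm above its underside. Axis along the base's y.
- bar (a point): centre of the black round lifting bar (12 mm thick, parallel to the hinge, 80 mm clear between two 10 mm side rods) at the board's free end: 228 mm from the hinge axis along the board and 16 mm to its upper side, so 40 mm above the base's underside with the board down. From the bar's surface it is 36 mm to the wooden board's end and 27 mm to the base plate's end.
- roller (a point): centre of the steel roller (20 mm thick, 88 mm long, parallel to the hinge) under the board, 170 mm from the hinge axis. With the board down it just meets the base plate's upper face. The wooden board above it is 188 x 100 x 12 mm and carries a stone, 145 x 64 mm, whose top is 45 mm above the hinge axis.
- pad (a point): centre of the black square pad (74 x 74 mm, flat) with a small grey square in its middle, on the upper face of the base plate, 160 mm from the hinge axis; covered by the board until that is raised. Blocks are stacked on it.
- blue_centre (a point): centre of the blue riser block, 64 (x) x 52 (y) x 24 mm high, with a pale wooden inlay on top, about 168 g; starts flat on the worktop (z = 0) among the bystanders; the underside of a wall cabinet hangs 0.57 m above the worktop from about 0.1 m farther back and to the left, so carry it low there
- yellow_centre (a point): centre of the yellow riser block, 64 (x) x 52 (y) x 34 mm high, with a pale wooden inlay on top, about 188 g; starts flat on the worktop (z = 0) among the bystanders; the underside of a wall cabinet hangs 0.57 m above the worktop from about 0.1 m farther back and to the left, so carry it low there
- red_centre (a point): centre of the red riser block, 64 (x) x 52 (y) x 44 mm high, with a pale wooden inlay on top, about 208 g; starts flat on the worktop (z = 0) among the bystanders; the underside of a wall cabinet hangs 0.57 m above the worktop from about 0.1 m farther back and to the left, so carry it low there
- garlic_mid (a point): bystander: white garlic bulb, 53 mm across and 53 mm high; the point is half-way up, z along its height
- lemon_mid (a point): bystander: yellow lemon, 78 x 55 x 56 mm high, long along its x; the point is half-way up, z along its height
- cup_mid (a point): bystander: small striped espresso cup, 65 mm across, with its handle 88 mm, 50 mm high; the point is half-way up, z along its height
- salt_mid (a point): bystander: glass salt shaker with a grey cap, 44 mm across, 90 mm high; the point is half-way up, z along its height
- spice_jar_mid (a point): bystander: spice jar with brown contents and a green cap, 46 mm across, 106 mm high; the point is half-way up, z along its height
- green_jar_mid (a point): bystander: spice jar with a dark blue label and a green cap, 46 mm across, 106 mm high; the point is half-way up, z along its height
- tomato_mid (a point): bystander: big red tomato on the chopping board, 75 mm across, 79 mm high; the point is half-way up, z along its height
- yoghurt_mid (a point): bystander: pink yoghurt pot on the chopping board, 72 mm across, 71 mm high; the point is half-way up, z along its height

How it is judged (in metres and radians):
On the way, in this order (a step that is already met when the one before it is completed fails the run):
1. the board is lifted past the vertical (value of joint board above 1.62 rad), for 0.2 s.
2. the blue and yellow blocks stand stacked on the pad, let go, with the board still up (((z of yellow_centre in the frame of pad between 0.013 and 0.021 m and z of blue_centre in the frame of pad between 0.042 and 0.05 m) or (z of blue_centre in the frame of pad between 0.008 and 0.016 m and z of yellow_centre in the frame of pad between 0.037 and 0.045 m)) and horizontal distance between each of blue_centre, yellow_centre and pad below 0.015 m and angle between each of blue_centre, yellow_centre's own z axis and vertical below 0.06 rad and contact force between the fingers and blue_block below 0.05 N and contact force between the fingers and yellow_block below 0.05 N and value of joint board above 1.5 rad), for 0.2 s.
At the end, for the whole second after the job is handed in: Board at 20 degrees (0.329 to 0.369 rad), its roller resting on the stacked blue and yellow blocks (either order). Both lie flat (within 0.06 rad), centres within 15 mm of the pad's centre from above and within 4 mm of their stacked heights; board and blocks at rest, let go (value of joint board between 0.329 and 0.369 rad and ((z of yellow_centre in the frame of pad between 0.013 and 0.021 m and z of blue_centre in the frame of pad between 0.042 and 0.05 m) or (z of blue_centre in the frame of pad between 0.008 and 0.016 m and z of yellow_centre in the frame of pad between 0.037 and 0.045 m)) and horizontal distance between each of blue_centre, yellow_centre and pad below 0.015 m and angle between each of blue_centre, yellow_centre's own z axis and vertical below 0.06 rad and contact force between the fingers and blue_block below 0.05 N and contact force between the fingers and yellow_block below 0.05 N and (contact force between board and blue_block above 0.5 N or contact force between board and yellow_block above 0.5 N) and contact force between the fingers and board below 0.05 N and velocity of joint board between -0.05 and 0.05 rad/s and linear speed of each of blue_block, yellow_block below 0.02 m/s); the robot touches nothing.
It fails at once if the board is let fall (faster than 2.5 rad/s downwards) (velocity of joint board below -2.5 rad/s).
It fails at once if the red block is moved by more than 40 mm (distance of red_centre from where it was at the start of the episode above 0.04 m).
It fails at once if the garlic, lemon or cup is moved by more than 40 mm or knocked over (distance of any of garlic_mid, lemon_mid, cup_mid from where it was at the start of the episode above 0.04 m or angle between any of garlic_mid, lemon_mid, cup_mid's own z axis and vertical above 0.6 rad).
It fails at once if the salt shaker or a spice jar is moved by more than 40 mm or knocked over (distance of any of salt_mid, spice_jar_mid, green_jar_mid from where it was at the start of the episode above 0.04 m or angle between any of salt_mid, spice_jar_mid, green_jar_mid's own z axis and vertical above 0.6 rad).
It fails at once if the tomato or yoghurt pot is moved by more than 40 mm or knocked over (distance of any of tomato_mid, yoghurt_mid from where it was at the start of the episode above 0.04 m or angle between any of tomato_mid, yoghurt_mid's own z axis and vertical above 0.6 rad).
It also fails if it takes over 72 s, if anything falls off the work surface, if the arm or the gripper's body presses on something with over 40 N, if the wrist force passes 120 N, or if a joint passes its speed limit or range.

ROBOT

A 6-joint arm with a two-finger parallel gripper is mounted at the origin on a cart in front of the work surface, level with it; the furniture and walls round the work are solid. World frame = base frame: x ahead of the robot, y to its left, z up, the work surface at z = 0. Lengths are in mm, angles in rad, forces in N, time in s.
With the tool pointing down it reaches from about 275 to 750 mm from the base axis. Payload 10.2 kg.
Tool frame: the origin (TCP) lies where the fingers leave the gripper's body, on its centre line; the fingertips stand 73 mm ahead of it and the grasp point (between the pads) lies 54 mm ahead of it; z points along the fingers, y is the line along which they close (so a half turn about z gives the same grasp; the last joint's range is limited). The gripper opens to 85 mm and grips with 20 to 120 N. Pads are 22 mm wide; open, the fingers measure 114 mm over their backs; the gripper's body (76 mm by 85 mm) begins 54 mm behind the grasp point. The pads swing forward as they close: fully open they stand 13 mm farther back than shut.
Start: joints at [0.955, 0.313, 1.498, -0, 1.331, -0.223], TCP at [200.971, 485.018, 303.894] pointing down, gripper open.
Joint ranges: [-2.94, 2.94], [-0.97, 2.17], [0.19, 2.56], [-1.23, 4.37], [0.02, 3.11], [-2.88, 2.88]. Speed limits (rad/s): [2.39, 2.39, 3.01, 3.14, 3.14, 3.14].

INTERFACE

Orientations are given as a unit quaternion [w, x, y, z].
In Python, from rig import ctrl gives the robot as it stands.
- The arm moves only by the shell command python3 -m creep 'ROWS' [OPENING] [FORCE]. ROWS is JSON, a list that holds one entry, the list of rows, each a list of 6 numbers: the shift along the world's x, y, z in units of 25 mm (1.0 is 25 mm), then the turn, a rotation vector about the world's x, y, z in units of 5 degrees (1.0 is 5 degrees). In form: [[[x, y, z, ax, ay, az], ...]]. A call has 1 to 20 rows; each row is the pose to reach, as a shift and turn from the pose commanded when the call began; what a row does not reach only later rows make up. A row lasts 1/12 s, in which the tool goes at most 41.7 mm and 7.16 degrees, less where a joint would pass 70% of its speed; a pose out of reach is approached as far as the arm can. A call with a gripper value outside its range is refused whole. OPENING is the finger opening in mm, from 0 to 85.4, set as the call begins (- or left out, the last holds). The fingers move at their own pace and stop on an object; FORCE is the grip in N (left out, the last holds). Time passes only in rows, so rows that repeat a pose let the fingers close. It gives the time, the measured TCP pose, the force, the opening and the grip force at its end, in the units of the state.
- ctrl.sense(): the state, without advancing time (a new reading comes with each control period).
- ctrl.capture(name): name is "side" or "top" or "wrist"; returns a dict with "image" (384x512x3 uint8, red, green, blue), "fx", "fy", "cx", "cy" (pixels), "R" (3x3) and "t" (3): a world point X has camera coordinates R X + t. Camera axes: x right, y down, z forward; pixel columns grow to the right and rows downward; lengths in mm; the calibration is good to about 2 mm. A picture is of the moment at which its call begins. There is no depth.
- ctrl.finish_job(): hands the job in; it is judged then, once.
The state is a dict: "time_s": time; "joints": joint angles; "dq": joint speeds; "tau": joint torques, N m; "eef_pos": TCP position; "ee_rot": TCP orientation; "force": force on the tool from outside, world axes, zero at the start; "wrist_torque": the same for the moment, N m; "grip_width": opening from 0.0 (shut) to 1.0 (fully open); "grip_force": force on a finger pad.
Only numpy, scipy, OpenCV 4.12 (cv2) and the standard library are available. Lean on these libraries where they do the work, as an engineer would, in place of code of your own. Each camera call takes 0.05 s, during which the arm holds its last target. There are 200 camera calls.

## Working session

There is one attempt and no reset: what is moved stays moved. The work goes in short steps, Python scripts to look and compute and a shell command to move; the robot and the scene stay as the last step left them, time stands still between calls to the robot, and variables do not carry over. Pictures are saved under pics/ and viewed, at most 14 in all, crops included, and the job is handed in when it is done.

```bash
ls; mkdir -p pics
python3 - <<'E'
from rig import ctrl
import cv2,numpy as np,json
s=ctrl.sense();print(s)
for n in("top","side"):
    c=ctrl.capture(n);cv2.imwrite(f"pics/{n}0.png",cv2.resize(c["image"][:,:,::-1],(768,576),interpolation=cv2.INTER_CUBIC))
    print(n,c["fx"],c["fy"],c["cx"],c["cy"],np.round(c["R"],4).tolist(),np.round(c["t"],1).tolist())
E
```

```text
pics
{'time_s': 0.0, 'joints': array([ 9.54588730e-01,  3.13482804e-01,  1.49845759e+00,  2.60150392e-05,
        1.33100792e+00, -2.23404091e-01]), 'dq': array([-0.00156004,  0.00108501,  0.000866  ,  0.00051426, -0.00053011,
       -0.00136819]), 'tau': array([ 6.08661667e-04, -4.12273550e+01, -2.59742528e+01, -1.39375661e-04,
        4.20740369e-03,  4.71177418e-05]), 'eef_pos': array([200.8682754 , 484.87086804, 303.31050828]), 'ee_rot': array([-2.87808565e-04,  1.95144524e-01,  9.80774263e-01, -6.13824040e-04]), 'force': array([ 0.70251898,  0.09484182, -0.19508082]), 'wrist_torque': array([-0.00747083,  0.05508236, -0.00795629]), 'grip_force': 0.0, 'grip_width': 0.998416357293157}
top 366.0321086627812 366.0321086627812 252.03856937879672 187.11127894523983 [[-0.0072, -0.9999, 0.0086], [-0.9857, 0.0056, -0.1687], [0.1686, -0.0097, -0.9856]] [-102.2, 530.3, 950.0]
side 361.671613910516 361.671613910516 257.7683656038782 190.5711605194978 [[0.8389, -0.5443, 0.0064], [-0.3137, -0.493, -0.8115], [0.4449, 0.6787, -0.5843]] [-475.4, 152.9, 894.7]
```

View pics/top0.png

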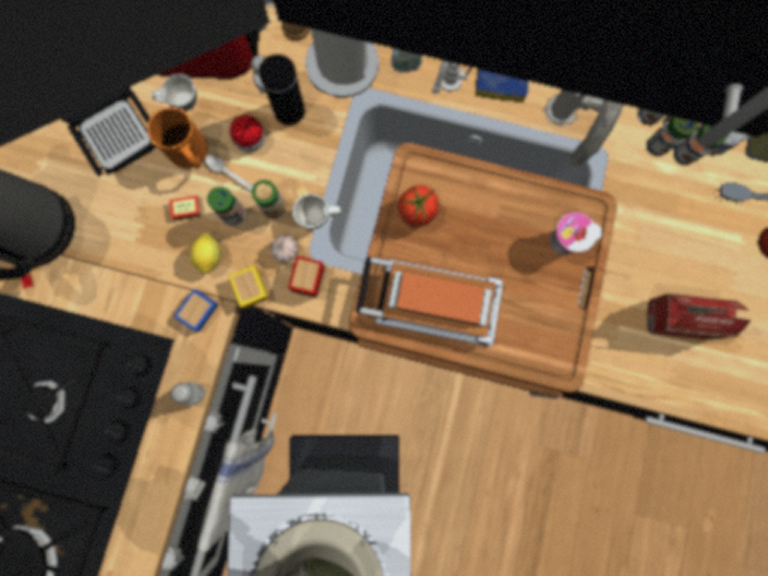

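View pics/side0.png

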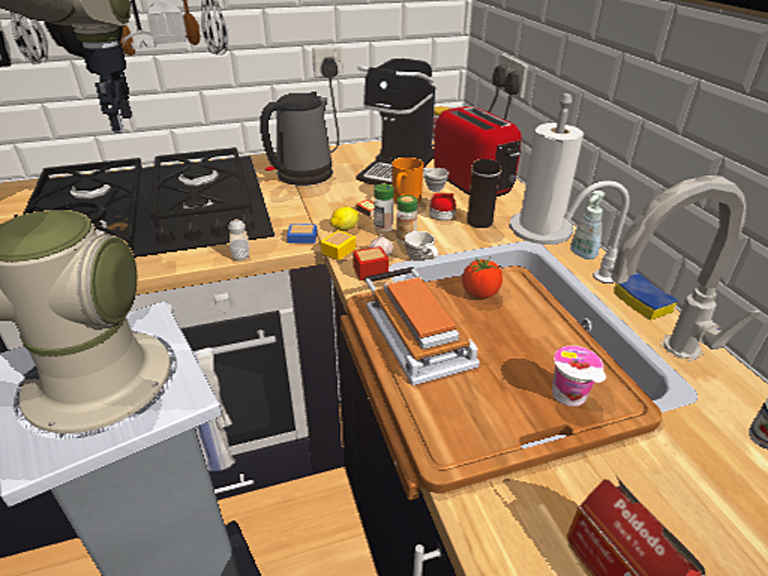

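The top view shows the blocks at px (768 scale) blue (195,310), yellow (248,287) and red (306,275). The rest has its bar at about (372,287) and its hinge at about (490,310). I'll zoom in next.

```bash
cat > h.py <<'E'
from rig import ctrl
import cv2,numpy as np
def ray(c,u,v,z):
    R=np.array(c["R"]);t=np.array(c["t"]);d=R.T@np.array([(u-c["cx"])/c["fx"],(v-c["cy"])/c["fy"],1]);o=-R.T@t
    return o+d*(z-o[2])/d[2]
def proj(c,P):
    q=np.atleast_2d(P)@np.array(c["R"]).T+np.array(c["t"]);return np.c_[c["fx"]*q[:,0]/q[:,2]+c["cx"],c["fy"]*q[:,1]/q[:,2]+c["cy"]]
def crop(c,x0,y0,x1,y1,s,name,step=20):
    im=cv2.resize(c["image"][y0:y1,x0:x1,::-1],None,fx=s,fy=s,interpolation=cv2.INTER_CUBIC)
    for x in range(x0-x0%step+step,x1,step): cv2.putText(im,str(x),(int((x-x0+.5)*s)-8,8),0,.32,(255,255,255),1);cv2.line(im,(int((x-x0+.5)*s),10),(int((x-x0+.5)*s),16),(255,255,255),1)
    for y in range(y0-y0%step+step,y1,step): cv2.putText(im,str(y),(0,int((y-y0+.5)*s)+3),0,.32,(255,255,255),1);cv2.line(im,(22,int((y-y0+.5)*s)),(28,int((y-y0+.5)*s)),(255,255,255),1)
    cv2.imwrite(name,im)
E
python3 - <<'E'
from h import *
c=ctrl.capture("top");crop(c,105,100,345,240,3.33,"pics/t1.png")
hsv=cv2.cvtColor(c["image"],cv2.COLOR_RGB2HSV)
for n,lo,hi,h,box in(("blue",(100,90,60),(130,255,255),24,(105,185,155,225)),("yellow",(22,150,120),(34,255,255),34,(148,170,180,210)),("red",(0,0,0),(0,0,0),44,(185,165,220,200))):
    x0,y0,x1,y1=box;s=hsv[y0:y1,x0:x1]
    m=((s[...,0]<6)|(s[...,0]>172)).astype(np.uint8)*(s[...,1]>150).astype(np.uint8)*255 if n=="red" else cv2.inRange(s,lo,hi)
    k=max(cv2.findContours(m,cv2.RETR_EXTERNAL,2)[0],key=cv2.contourArea)+[x0,y0]
    b=cv2.boxPoints(cv2.minAreaRect(k));P=np.array([ray(c,u,v,h) for u,v in b])
    e=P[1]-P[0];f=P[2]-P[1]
    print(n,len(k),b.round(1).tolist(),"ctr",P.mean(0).round(1),np.linalg.norm(e).round(1),np.degrees(np.arctan2(e[1],e[0])).round(1),np.linalg.norm(f).round(1),np.degrees(np.arctan2(f[1],f[0])).round(1))
E
```

```text
blue 44 [[124.5999984741211, 218.1999969482422], [129.10000610351562, 193.60000610351562], [144.39999389648438, 196.39999389648438], [139.89999389648438, 221.0]] ctr [479.1 217.3  24. ] 68.3 -7.4 43.3 -100.7
yellow 54 [[150.60000610351562, 183.39999389648438], [169.6999969482422, 175.6999969482422], [178.39999389648438, 197.60000610351562], [159.3000030517578, 205.3000030517578]] ctr [523.7 134.3  34. ] 56.0 -67.8 66.4 -157.2
red 41 [[192.5, 190.39999389648438], [212.6999969482422, 174.39999389648438], [221.8000030517578, 185.89999389648438], [201.60000610351562, 201.89999389648438]] ctr [527.9  16.4  44. ] 70.0 -51.1 40.6 -142.0
```

View pics/t1.png

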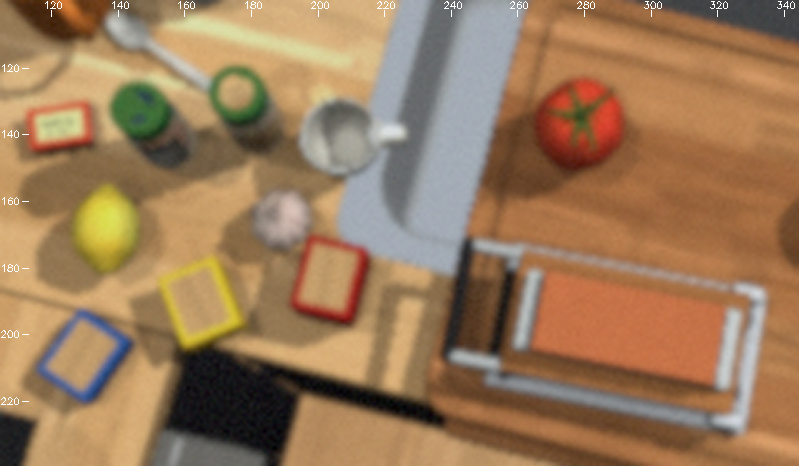

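```bash
cat > fit.py <<'E'
from h import *
from scipy.optimize import minimize
def mask(im,n,box):
    x0,y0,x1,y1=box;hsv=cv2.cvtColor(im,cv2.COLOR_RGB2HSV);H,S,V=[hsv[...,i].astype(int) for i in range(3)]
    m={"blue":(H>98)&(H<132)&(S>80),"yellow":(H>21)&(H<36)&(S>150)&(V>90),"red":((H<5)|(H>172))&(S>140)}[n]
    o=np.zeros(m.shape,np.uint8);o[y0:y1,x0:x1]=m[y0:y1,x0:x1]
    nn,l,st,_=cv2.connectedComponentsWithStats(o);k=1+st[1:,4].argmax()
    hull=cv2.convexHull(np.argwhere(l==k)[:,::-1].copy());f=np.zeros_like(o);cv2.fillConvexPoly(f,hull,1);return f
def corners(x,y,a,h,z0=0):
    c,s=np.cos(a),np.sin(a);return np.array([[x+c*i*32-s*j*26,y+s*i*32+c*j*26,z] for i in(-1,1) for j in(-1,1) for z in(z0,z0+h)])
def fit(c,n,box,h,g,z0=0):
    f=mask(c["image"],n,box)
    def cost(p):
        hl=cv2.convexHull(proj(c,corners(*p,h,z0)).astype(np.float32))
        r=np.zeros((f.shape[0]*4,f.shape[1]*4),np.uint8);cv2.fillConvexPoly(r,np.round((hl+.5)*4).astype(int),255)
        r=cv2.resize(r,f.shape[::-1],interpolation=cv2.INTER_AREA)/255.
        return np.abs(r-f).sum()/f.sum()
    best=min((minimize(cost,[g[0],g[1],a],method="Nelder-Mead",options=dict(initial_simplex=[[g[0],g[1],a],[g[0]+12,g[1],a],[g[0],g[1]+12,a],[g[0],g[1],a+.3]])) for a in np.linspace(-1.5,1.2,7)),key=lambda r:r.fun)
    return best.x.round(2),round(best.fun,3)
E
python3 - <<'E'
from fit import *
c=ctrl.capture("top");d=ctrl.capture("side")
for n,h,g,b in(("blue",24,(479,217),(105,185,155,225)),("yellow",34,(523,134),(148,170,182,210)),("red",44,(530,16),(185,165,222,202))):
    print(n,fit(c,n,b,h,g))
    p=proj(d,[[g[0],g[1],h/2]])[0].astype(int)
    print("  side",fit(d,n,(p[0]-20,p[1]-18,p[0]+20,p[1]+18),h,g))
o=lambda x,y:(104.5+x/3.33,99.5+y/3.33)
bar=[ray(c,*o(*p),63)for p in((466,245),(452,355))];print("bar",np.round(bar,1).tolist())
st=np.array([ray(c,*o(*p),92)for p in((533,270),(735,307),(722,390),(520,350))]);print(st.round(1).tolist(),st.mean(0))
for e in(st[1]-st[0],st[2]-st[3],bar[1]-bar[0],st[3]-st[0],st[2]-st[1]):print(np.linalg.norm(e),np.degrees(np.arctan2(e[1],e[0])))
crop(d,130,130,350,290,3.6,"pics/s1.png")
E
```

```text
blue (array([482.84, 232.3 ,  -0.6 ]), np.float64(0.206))
  side (array([483.39, 237.85,  -0.52]), np.float64(0.12))
yellow (array([5.2629e+02, 1.3707e+02, 3.8000e-01]), np.float64(0.07))
  side (array([5.3107e+02, 1.4481e+02, 5.0000e-01]), np.float64(0.361))
red (array([536.61,  24.31,   1.72]), np.float64(1.026))
  side (array([ 5.4373e+02,  2.9790e+01, -3.5000e-01]), np.float64(0.097))
bar [[565.0, -85.3, 63.0], [475.8, -73.8, 63.0]]
[[538.7, -137.8, 92.0], [508.6, -294.6, 92.0], [444.0, -282.0, 92.0], [475.9, -127.0, 92.0]] [ 491.80417498 -210.34826095   92.        ]
159.6401570022676 -100.88765492645939
158.20932128510492 -101.62912248669589
89.96452222285072 172.68499683058593
63.709590235804534 170.19353409837615
65.74603021427008 168.90150519425154
```

View pics/s1.png

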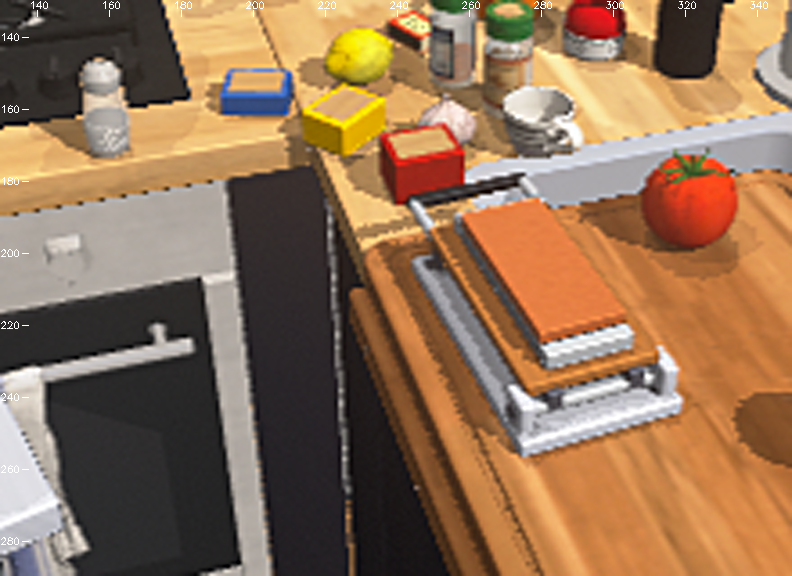

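The side crop shows the rest's plate corners at crop px (415,258), (521,440) and (682,398), and the bar ends at (418,202) and (526,181). I'll solve for the poses.

Run:
```python
from h import *
from scipy.optimize import least_squares
c=ctrl.capture("top");d=ctrl.capture("side")
o=lambda x,y:(104.5+x/3.33,99.5+y/3.33)
q=lambda x,y:(129.5+x/3.6,129.5+y/3.6)
obs=[(d,q(418,202),(-118,-45,40)),(d,q(526,181),(-118,45,40)),(d,q(415,258),(-85,-60,14)),(d,q(521,440),(130,-60,14)),(d,q(682,398),(130,60,14)),
(c,o(470,246),(-118,45,40)),(c,o(452,356),(-118,-45,40)),(c,o(742,430),(130,-60,14)),(c,o(763,290),(130,60,14))]
def W(p,P):
    a=p[2];return np.array([p[0]+np.cos(a)*P[0]-np.sin(a)*P[1],p[1]+np.sin(a)*P[0]+np.cos(a)*P[1],23+P[2]])
f=lambda p:np.concatenate([(proj(k,W(p,P))[0]-np.array(u)) for k,u,P in obs])
r=least_squares(f,[500,-190,-1.77],loss="soft_l1");p=r.x
print("rest",p,np.degrees(p[2]));print(f(p).reshape(-1,2).round(1).tolist())
for n,P in(("bar",(-118,0,40)),("hinge",(110,0,24)),("pad",(-50,0,14))):print(n,W(p,P).round(1))
B={"blue":(24,[(85,311),(132,350),(85,402),(38,362)],[(228,69),(292,71),(293,96),(220,96)]),
"yellow":(34,[(160,280),(213,258),(243,322),(186,347)],[(302,112),(345,86),(385,98),(345,125)]),
"red":(44,[(310,236),(369,250),(352,318),(293,303)],[(382,135),(446,123),(465,150),(394,163)])}
for n,(h,t,s) in B.items():
    for k,g,L in((c,o,t),(d,q,s)):
        P=np.array([ray(k,*g(*x),h)[:2] for x in L]);e=np.roll(P,-1,0)-P
        print(n,P.mean(0).round(1),[(round(float(np.hypot(*v))),round(float(np.degrees(np.arctan2(v[1],v[0]))))) for v in e])
```

```text
rest [ 498.4851725  -194.03115653   -1.77653367] -101.78788131219768
[[-0.5, -0.0], [-1.3, -0.5], [-0.6, -0.5], [0.5, 1.0], [0.9, 0.0], [-0.3, -0.9], [-1.7, -1.3], [0.5, 1.2], [1.3, 0.2]]
bar [522.6 -78.5  63. ]
hinge [ 476.  -301.7   47. ]
pad [ 508.7 -145.1   37. ]
blue [481.4 229.6] [(52, -129), (56, 139), (52, 50), (56, -41)]
blue [482.9 230.7] [(63, -36), (48, -116), (69, 148), (52, 57)]
yellow [524.7 133.8] [(47, -67), (60, -154), (50, 114), (61, 23)]
yellow [525.  134.8] [(60, 20), (44, -62), (59, -158), (47, 119)]
red [543.2  25.5] [(50, -104), (58, 167), (50, 75), (57, -13)]
red [543.3  28.2] [(59, -13), (47, -102), (64, 166), (46, 73)]
```

```bash
python3 -m creep '[[[12.86,-22.54,-4.1,0,0,2.14],[12.86,-22.54,-4.1,0,0,2.14],[12.86,-22.54,-4.1,0,0,2.14],[12.86,-22.54,-4.1,0,0,2.14],[12.86,-22.54,-4.1,0,0,2.14],[12.86,-22.54,-4.1,0,0,2.14],[12.86,-22.54,-4.1,0,0,2.14],[12.86,-22.54,-4.1,0,0,2.14],[12.86,-22.54,-4.1,0,0,2.14],[12.86,-22.54,-4.1,0,0,2.14],[12.86,-22.54,-4.1,0,0,2.14],[12.86,-22.54,-4.1,0,0,2.14],[12.86,-22.54,-4.1,0,0,2.14],[12.86,-22.54,-4.1,0,0,2.14],[12.86,-22.54,-4.1,0,0,2.14],[12.86,-22.54,-4.1,0,0,2.14],[12.86,-22.54,-4.1,0,0,2.14],[12.86,-22.54,-4.1,0,0,2.14],[12.86,-22.54,-4.1,0,0,2.14],[12.86,-22.54,-4.1,0,0,2.14]]]' 42 25
python3 - <<'E'
from h import *
s=ctrl.sense();print(s["time_s"],s["joints"].round(2),s["eef_pos"])
w=ctrl.capture("wrist");print(np.round(w["R"],3).tolist(),w["t"],w["fx"],w["cx"],w["cy"]);crop(w,0,0,512,384,1.5,"pics/w1.png")
print(proj(w,[[522.6,-78.5,63],[522.6+44,-78.5-9.2,63],[522.6-44,-78.5+9.2,63]]))
E
```

```text
time_s: 2.02
eef_pos: [522.1, -77.5, 201.6]
ee_rot: [0.0, 0.102, 0.995, 0.0]
force: [-0.7, 0.8, -0.0]
grip_width: 0.492
grip_force: 0.0
2.0167 [-0.37  0.42  1.63  0.    1.09 -1.74] [522.14469053 -77.47742156 201.63936567]
[[0.203, 0.979, -0.001], [0.941, -0.195, 0.275], [0.27, -0.057, -0.961]] [ -28.43526569 -513.43093556  136.22975742] 310.645868646568 257.4293879939612 187.1975032402592
[[258.29500101 202.92116293]
 [258.13371565 259.61964897]
 [258.47543111 139.49250806]]
```

View pics/w1.png

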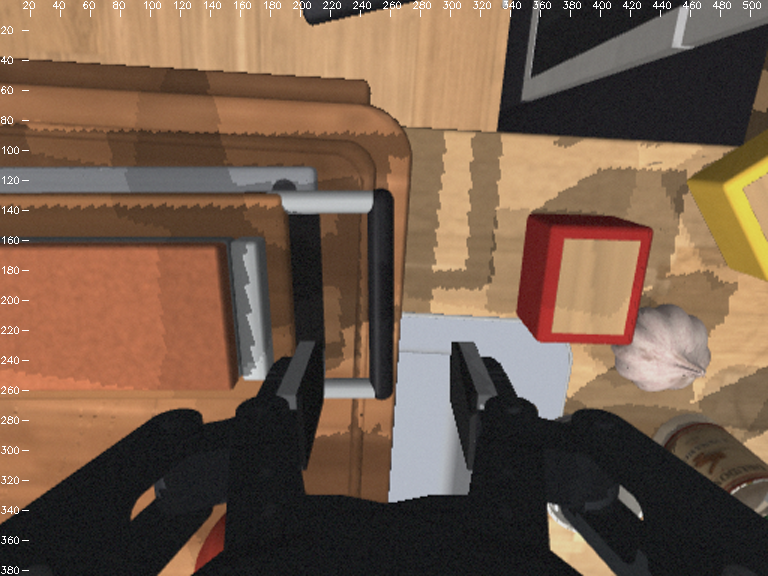

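The wrist view shows the bar centre at orig px (254,196), against a predicted (258,203). That puts it about 3 mm farther in -y and 4 mm in -x, with the fingers straddling it. I'll descend and close.

```bash
python3 -m creep '[[[-0.06,-0.13,-1.7,0,0,0],[-0.06,-0.13,-3.38,0,0,0],[-0.06,-0.13,-3.38,0,0,0],[-0.06,-0.13,-3.38,0,0,0]]]' 42 25
python3 -m creep '[[[0,0,0,0,0,0],[0,0,0,0,0,0],[0,0,0,0,0,0],[0,0,0,0,0,0],[0,0,0,0,0,0],[0,0,0,0,0,0],[0,0,0,0,0,0]]]' 0 25
python3 - <<'E'
import numpy as np
h=np.array([473.4,-304.2]);t=np.array([.2045,.979])
b0=None
for th in np.arange(0,1.73,.0956):
    r=228*np.cos(th)-16*np.sin(th);z=228*np.sin(th)+16*np.cos(th)
    b=np.array([*(h+t*r),z]);b0=b if b0 is None else b0
    print(round(th,2),((b-b0)/25).round(2).tolist())
E
```

```text
time_s: 2.4
eef_pos: [520.4, -80.9, 116.5]
ee_rot: [-0.002, 0.102, 0.995, 0.0]
force: [-0.0, -0.3, 0.6]
grip_width: 0.492
grip_force: 0.0
time_s: 2.98
eef_pos: [522.2, -80.5, 119.4]
ee_rot: [0.002, 0.103, 0.995, 0.001]
force: [1.5, 11.2, 6.2]
grip_width: 0.128
grip_force: 27.0
0.0 [0.0, 0.0, 0.0]
0.1 [-0.02, -0.1, 0.87]
0.19 [-0.06, -0.28, 1.72]
0.29 [-0.11, -0.54, 2.55]
0.38 [-0.18, -0.88, 3.36]
0.48 [-0.27, -1.29, 4.12]
0.57 [-0.37, -1.77, 4.85]
0.67 [-0.48, -2.31, 5.52]
0.76 [-0.61, -2.92, 6.14]
0.86 [-0.75, -3.58, 6.69]
0.96 [-0.9, -4.29, 7.18]
1.05 [-1.05, -5.04, 7.6]
1.15 [-1.22, -5.83, 7.94]
1.24 [-1.39, -6.65, 8.2]
1.34 [-1.56, -7.48, 8.38]
1.43 [-1.74, -8.33, 8.48]
1.53 [-1.92, -9.19, 8.5]
1.63 [-2.1, -10.04, 8.43]
1.72 [-2.27, -10.88, 8.28]
```

```bash
python3 -m creep '[[[0,0.05,0.4,0,0,0],[-0.02,-0.05,0.87,0,0,0],[-0.04,-0.12,1.3,0,0,0],[-0.06,-0.24,1.72,0,0,0],[-0.11,-0.5,2.55,0,0,0],[-0.18,-0.85,3.36,0,0,0],[-0.27,-1.26,4.12,0,0,0],[-0.37,-1.74,4.85,0,0,0],[-0.37,-1.74,4.85,0,0,0]]]'
```

```text
time_s: 3.73
eef_pos: [512.8, -125.1, 244.1]
ee_rot: [0.004, 0.103, 0.995, 0.0]
force: [4.8, 14.8, 9.4]
grip_width: 0.129
grip_force: 26.2
```

```bash
python3 -m creep '[[[-0.1,-0.45,0.77,0,0,0],[-0.22,-1.05,1.39,0,0,0],[-0.36,-1.7,1.95,0,0,0],[-0.51,-2.4,2.45,0,0,0],[-0.66,-3.15,2.88,0,0,0],[-0.66,-3.15,2.88,0,0,0]]]'
```

```text
time_s: 4.23
eef_pos: [495.3, -206.1, 314.7]
ee_rot: [0.003, 0.104, 0.995, -0.002]
force: [2.6, 5.3, 9.0]
grip_width: 0.128
grip_force: 25.8
```

```bash
python3 -m creep '[[[-0.17,-0.79,0.44,0,0,0],[-0.34,-1.61,0.7,0,0,0],[-0.51,-2.44,0.9,0,0,0],[-0.69,-3.29,1.0,0,0,0],[-0.87,-4.15,1.02,0,0,0],[-1.05,-5.0,0.95,0,0,0],[-1.15,-5.5,0.87,0,0,0],[-1.22,-5.84,0.8,0,0,0],[-1.22,-5.84,0.8,0,0,0],[-1.22,-5.84,0.8,0,0,0]]]'
```

```text
time_s: 5.07
eef_pos: [464.9, -350.5, 332.3]
ee_rot: [0.002, 0.103, 0.995, -0.002]
force: [2.2, -2.4, 5.8]
grip_width: 0.128
grip_force: 26.9
```

```bash
python3 -m creep '[[[-0.02,-0.1,0,0,0,0],[-0.02,-0.1,0,0,0,0],[-0.02,-0.1,0,0,0,0]]]'
python3 -m creep '[[[0,0,0,0,0,0],[0,0,0,0,0,0],[0,0,0,0,0,0],[0,0,0,0,0,0]]]' 42
python3 -m creep '[[[0,0,1,0,0,0],[0,0,2,0,0,0],[0,0,2.4,0,0,0]]]'
python3 - <<'E'
from h import *
c=ctrl.capture("top");crop(c,200,130,380,265,4,"pics/t2.png")
E
```

```text
time_s: 5.32
eef_pos: [464.7, -351.9, 332.0]
ee_rot: [0.001, 0.103, 0.995, -0.001]
force: [2.8, 1.1, 7.0]
grip_width: 0.128
grip_force: 27.1
time_s: 5.65
eef_pos: [464.1, -352.3, 330.0]
ee_rot: [-0.0, 0.103, 0.995, 0.0]
force: [0.6, -0.4, -0.2]
grip_width: 0.5
grip_force: 0.0
time_s: 5.9
eef_pos: [464.3, -352.6, 393.2]
ee_rot: [0.001, 0.103, 0.995, -0.001]
force: [0.1, -0.7, 1.1]
grip_width: 0.494
grip_force: 0.0
```

View pics/t2.png

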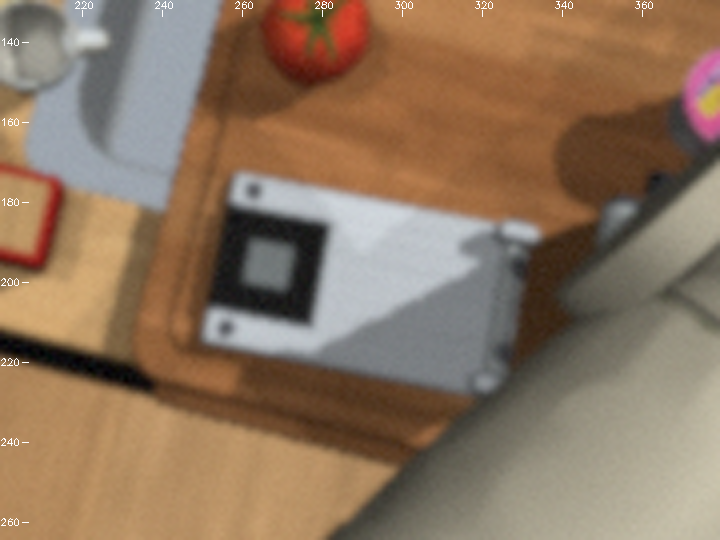

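The board stays up. The pad corners are at crop px (229,209), (329,224), (312,326) and (209,309), with the grey square's centre at (269,265). The next step is the pad position and the yellow grasp.

Run:
```python
from h import *
c=ctrl.capture("top")
g=lambda x,y:(199.5+x/4,129.5+y/4)
P=np.array([ray(c,*g(*p),37) for p in((229,209),(329,224),(312,326),(209,309))]);e=np.roll(P,-1,0)-P
print("pad",P.mean(0),ray(c,*g(269,265),37),[(np.hypot(*v[:2]).round(1),np.degrees(np.arctan2(v[1],v[0])).round(1)) for v in e])
for p in((236,172),(204,343)):print(ray(c,*g(*p),37).round(1))
s=ctrl.sense();print(s["joints"].round(2),s["time_s"])
```

```text
pad [ 505.72108791 -146.25611148   37.        ] [ 506.8943791  -145.74427375   37.        ] [(np.float64(69.4), np.float64(-99.0)), (np.float64(71.4), np.float64(169.5)), (np.float64(70.8), np.float64(80.2)), (np.float64(70.5), np.float64(-11.7))]
[ 571.9 -123.9   37. ]
[ 453.8 -101.    37. ]
[-0.85  0.4   1.15 -0.    1.59 -2.22] 6.0
```

```bash
python3 -m creep '[[[2.42,19.48,-8.5,0,0,6.76],[2.42,19.48,-8.5,0,0,6.76],[2.42,19.48,-8.5,0,0,6.76],[2.42,19.48,-8.5,0,0,6.76],[2.42,19.48,-8.5,0,0,6.76],[2.42,19.48,-8.5,0,0,6.76],[2.42,19.48,-8.5,0,0,6.76],[2.42,19.48,-8.5,0,0,6.76],[2.42,19.48,-8.5,0,0,6.76],[2.42,19.48,-8.5,0,0,6.76],[2.42,19.48,-8.5,0,0,6.76],[2.42,19.48,-8.5,0,0,6.76],[2.42,19.48,-8.5,0,0,6.76],[2.42,19.48,-8.5,0,0,6.76],[2.42,19.48,-8.5,0,0,6.76],[2.42,19.48,-8.5,0,0,6.76]]]' 72 30
python3 - <<'E'
from fit import *
w=ctrl.capture("wrist");crop(w,0,0,512,384,1.5,"pics/w2.png")
print(proj(w,corners(525,134.5,.384,34)).round(0).tolist())
print(fit(w,"yellow",(0,0,512,384),34,(525,134.5)))
E
```

```text
time_s: 7.33
eef_pos: [524.3, 134.0, 176.9]
ee_rot: [-0.001, -0.191, 0.982, -0.0]
force: [0.1, -0.7, 0.5]
grip_width: 0.84
grip_force: 0.0
[[226.0, 151.0], [221.0, 159.0], [291.0, 151.0], [296.0, 159.0], [228.0, 225.0], [224.0, 243.0], [289.0, 225.0], [293.0, 243.0]]
(array([852.69, -81.02,  -3.73]), np.float64(1.0))
```

View pics/w2.png

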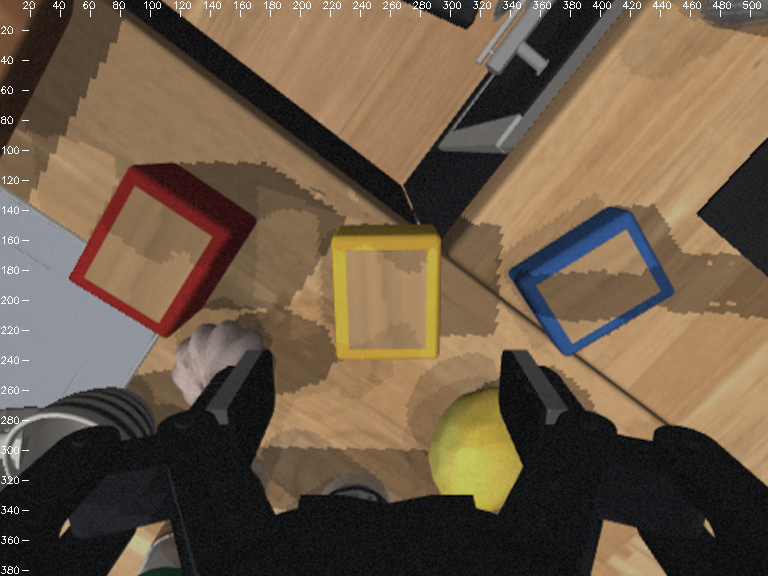

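The wrist view shows the yellow top at orig px (222..293, 159..239), which matches the prediction. The garlic and lemon are clear of the fingers.

```bash
python3 -m creep '[[[0,0.02,-1.6,0,0,0],[0,0.02,-3,0,0,0],[0,0.02,-3.8,0,0,0],[0,0.02,-4.2,0,0,0],[0,0.02,-4.2,0,0,0]]]' 72 30
python3 -m creep '[[[0,0,0,0,0,0],[0,0,0,0,0,0],[0,0,0,0,0,0],[0,0,0,0,0,0],[0,0,0,0,0,0]]]' 20 30
python3 -m creep '[[[0,0,0.6,0,0,0],[0,0,1.6,0,0,0],[0,0,3,0,0,0],[0,0,4,0,0,0]]]'
```

```text
time_s: 7.8
eef_pos: [524.2, 134.0, 71.3]
ee_rot: [-0.001, -0.19, 0.982, 0.0]
force: [0.4, 0.8, -0.8]
grip_width: 0.843
grip_force: 0.0
time_s: 8.22
eef_pos: [525.6, 134.8, 74.4]
ee_rot: [0.002, -0.191, 0.982, -0.0]
force: [-0.7, -3.2, 7.3]
grip_width: 0.605
grip_force: 32.9
time_s: 8.55
eef_pos: [524.9, 135.1, 175.4]
ee_rot: [0.001, -0.191, 0.982, -0.0]
force: [0.3, -0.5, -1.5]
grip_width: 0.6
grip_force: 32.8
```

```bash
python3 -m creep '[[[-0.76,-11.26,0.2,0,0,-6.76],[-0.76,-11.26,0.2,0,0,-6.76],[-0.76,-11.26,0.2,0,0,-6.76],[-0.76,-11.26,0.2,0,0,-6.76],[-0.76,-11.26,0.2,0,0,-6.76],[-0.76,-11.26,0.2,0,0,-6.76],[-0.76,-11.26,0.2,0,0,-6.76],[-0.76,-11.26,0.2,0,0,-6.76],[-0.76,-11.26,0.2,0,0,-6.76],[-0.76,-11.26,0.2,0,0,-6.76],[-0.76,-11.26,0.2,0,0,-6.76],[-0.76,-11.26,0.2,0,0,-6.76],[-0.76,-11.26,0.2,0,0,-6.76]]]'
python3 - <<'E'
from h import *
w=ctrl.capture("wrist");crop(w,60,50,460,350,2,"pics/w3.png")
print(proj(w,[[506,-146.5,37],[505.2,-108,37],[541,-156,37],[470,-139,37]]).round(1).tolist())
E
```

```text
time_s: 9.63
eef_pos: [505.9, -145.5, 177.7]
ee_rot: [0.0, 0.102, 0.995, 0.0]
force: [0.4, 0.9, -2.9]
grip_width: 0.604
grip_force: 32.8
[[258.3, 201.6], [311.2, 190.1], [255.3, 247.4], [258.4, 150.6]]
```

View pics/w3.png

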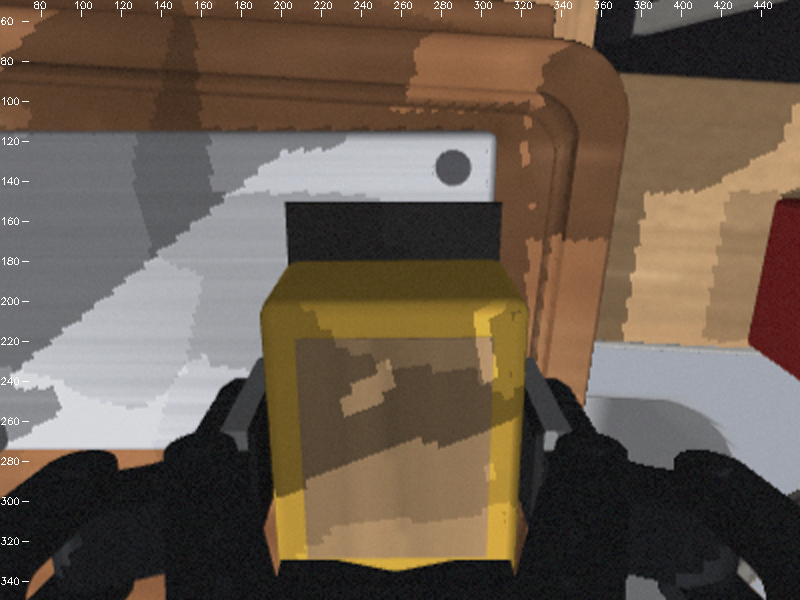

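Run:
```python
from h import *
w=ctrl.capture("wrist");s=ctrl.sense();p=s["eef_pos"];print(p,s["force"])
for d in(-36,-32,-28):
    for z in(p[2]-74.4,p[2]-40.4):print(d,z,proj(w,[[p[0]+.979*d,p[1]-.2045*d,z]]).round(1))
```

```text
[ 505.81721    -145.87492764  177.68670782] [ 0.53223215 -0.17604147 -3.07637763]
-36 103.28670781994322 [[260.3 174. ]]
-36 137.28670781994322 [[261.  195.2]]
-32 103.28670781994322 [[260.2 182. ]]
-32 137.28670781994322 [[260.9 205.3]]
-28 103.28670781994322 [[260.2 189.9]]
-28 137.28670781994322 [[260.9 215.2]]
```

```bash
python3 -m creep '[[[0.04,-0.06,-1,0,0,0],[0.04,-0.06,-1.9,0,0,0],[0.04,-0.06,-2.3,0,0,0],[0.04,-0.06,-2.45,0,0,0],[0.04,-0.06,-2.55,0,0,0],[0.04,-0.06,-2.62,0,0,0],[0.04,-0.06,-2.62,0,0,0]]]'
```

```text
time_s: 10.32
eef_pos: [507.0, -148.1, 112.8]
ee_rot: [0.001, 0.103, 0.995, -0.0]
force: [0.1, -0.8, -2.6]
grip_width: 0.605
grip_force: 32.7
```

Not in contact yet (force -2.6 N is the block's weight). I'll lower it further in small steps.

```bash
python3 -m creep '[[[0,0.02,-0.04,0,0,0],[0,0.02,-0.08,0,0,0],[0,0.02,-0.08,0,0,0]]]'
```

```text
time_s: 10.57
eef_pos: [507.1, -147.6, 111.4]
ee_rot: [0.001, 0.103, 0.995, -0.0]
force: [-3.2, 1.4, 6.8]
grip_width: 0.602
grip_force: 33.7
```

```bash
python3 -m creep '[[[0,0,-0.04,0,0,0],[0,0,-0.08,0,0,0],[0,0,-0.08,0,0,0]]]'
```

```text
time_s: 10.82
eef_pos: [507.1, -147.5, 111.3]
ee_rot: [0.001, 0.103, 0.995, -0.0]
force: [-12.2, 4.9, 28.8]
grip_width: 0.608
grip_force: 36.2
```

```bash
python3 -m creep '[[[0,0,0.08,0,0,0],[0,0,0.08,0,0,0],[0,0,0.08,0,0,0]]]'
python3 -m creep '[[[0,0,0,0,0,0],[0,0,0,0,0,0],[0,0,0,0,0,0],[0,0,0,0,0,0]]]' 72
python3 -m creep '[[[0,0,0.8,0,0,0],[0,0,1.8,0,0,0],[0,0,3.2,0,0,0],[0,0,3.2,0,0,0]]]'
python3 - <<'E'
from fit import *
w=ctrl.capture("top");print(proj(w,corners(506,-147.5,-.206,34,37)).round(0).min(0),proj(w,corners(506,-147.5,-.206,34,37)).round(0).max(0))
print(fit(w,"yellow",(235,165,300,230),34,(506,-147),37))
s=ctrl.sense();print(s["joints"].round(2))
E
```

```text
time_s: 11.07
eef_pos: [507.2, -147.7, 111.4]
ee_rot: [0.001, 0.103, 0.995, -0.0]
force: [-2.9, 1.6, 10.2]
grip_width: 0.607
grip_force: 34.3
time_s: 11.4
eef_pos: [506.8, -147.5, 110.0]
ee_rot: [-0.0, 0.103, 0.995, 0.0]
force: [0.1, 0.6, 0.2]
grip_width: 0.842
grip_force: 0.0
time_s: 11.73
eef_pos: [508.5, -148.4, 195.7]
ee_rot: [0.004, 0.103, 0.995, -0.002]
force: [0.9, -0.1, 1.0]
grip_width: 0.846
grip_force: 0.0
[256. 181.] [280. 209.]Traceback (most recent call last):
  File "<stdin>", line 3, in <module>
  File "fit.py", line 12, in fit
    f=mask(c["image"],n,box)
  File "fit.py", line 7, in mask
    nn,l,st,_=cv2.connectedComponentsWithStats(o);k=1+st[1:,4].argmax()
                                                      ~~~~~~~~~~~~~~~^^
ValueError: attempt to get argmax of an empty sequence
```

```bash
python3 -m creep '[[[-1.02,15.12,-0.6,0,0,-5.24],[-1.02,15.12,-0.6,0,0,-5.24],[-1.02,15.12,-0.6,0,0,-5.24],[-1.02,15.12,-0.6,0,0,-5.24],[-1.02,15.12,-0.6,0,0,-5.24],[-1.02,15.12,-0.6,0,0,-5.24],[-1.02,15.12,-0.6,0,0,-5.24],[-1.02,15.12,-0.6,0,0,-5.24],[-1.02,15.12,-0.6,0,0,-5.24],[-1.02,15.12,-0.6,0,0,-5.24],[-1.02,15.12,-0.6,0,0,-5.24],[-1.02,15.12,-0.6,0,0,-5.24],[-1.02,15.12,-0.6,0,0,-5.24]]]' 72 30
python3 - <<'E'
from fit import *
c=ctrl.capture("top");w=ctrl.capture("wrist")
print("yellow",fit(c,"yellow",(235,165,300,230),34,(506,-147),37))
print("blue",fit(w,"blue",(100,60,420,300),24,(482,230)))
s=ctrl.sense();print(s["joints"].round(2),s["eef_pos"])
a=c["image"][155:235,225:345,::-1];b=w["image"][:300,100:420,::-1]
cv2.imwrite("pics/m1.png",np.vstack([cv2.resize(a,(400,267),interpolation=cv2.INTER_CUBIC),cv2.resize(b,(400,375))[:333]]))
E
```

```text
time_s: 12.87
eef_pos: [481.2, 229.7, 174.5]
ee_rot: [-0.0, 0.326, 0.945, -0.0]
force: [-0.9, -0.1, 0.2]
grip_width: 0.844
grip_force: 0.0
yellow (array([ 5.0537e+02, -1.4503e+02, -1.4000e-01]), np.float64(0.135))
blue (array([481.03, 229.54,  -0.58]), np.float64(0.043))
[ 0.22  0.47  1.64 -0.    1.04 -0.68] [481.46418546 229.38249338 174.92479583]
```

View pics/m1.png

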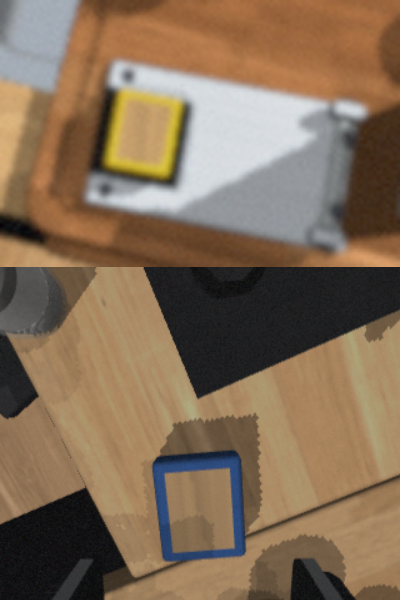

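The yellow block sits centred on the pad. Blue is at (481,229.5) with its long axis at -33°, so I'll turn +4.8° and descend.

```bash
python3 -m creep '[[[-0.01,0,-1.6,0,0,0.95],[-0.01,0,-3,0,0,0.95],[-0.01,0,-3.7,0,0,0.95],[-0.01,0,-3.96,0,0,0.95],[-0.01,0,-3.96,0,0,0.95]]]' 72 30
python3 -m creep '[[[0,0,0,0,0,0],[0,0,0,0,0,0],[0,0,0,0,0,0],[0,0,0,0,0,0],[0,0,0,0,0,0]]]' 20 30
python3 -m creep '[[[0,0,0.6,0,0,0],[0,0,1.6,0,0,0],[0,0,3,0,0,0],[0,0,4.6,0,0,0],[0,0,5,0,0,0]]]'
```

```text
time_s: 13.38
eef_pos: [480.8, 229.7, 75.2]
ee_rot: [-0.001, 0.287, 0.958, -0.001]
force: [-0.4, -0.1, 0.3]
grip_width: 0.84
grip_force: 0.0
time_s: 13.8
eef_pos: [481.9, 230.5, 77.8]
ee_rot: [0.001, 0.286, 0.958, 0.001]
force: [0.0, -1.6, 8.2]
grip_width: 0.602
grip_force: 32.8
time_s: 14.22
eef_pos: [482.4, 231.0, 207.3]
ee_rot: [0.004, 0.286, 0.958, 0.002]
force: [0.8, 0.4, -1.4]
grip_width: 0.598
grip_force: 32.7
```

```bash
python3 -m creep '[[[0.97,-15.1,-0.4,0,0,4.28],[0.97,-15.1,-0.4,0,0,4.28],[0.97,-15.1,-0.4,0,0,4.28],[0.97,-15.1,-0.4,0,0,4.28],[0.97,-15.1,-0.4,0,0,4.28],[0.97,-15.1,-0.4,0,0,4.28],[0.97,-15.1,-0.4,0,0,4.28],[0.97,-15.1,-0.4,0,0,4.28],[0.97,-15.1,-0.4,0,0,4.28],[0.97,-15.1,-0.4,0,0,4.28],[0.97,-15.1,-0.4,0,0,4.28],[0.97,-15.1,-0.4,0,0,4.28],[0.97,-15.1,-0.4,0,0,4.28],[0.97,-15.1,-0.4,0,0,4.28]]]'
python3 - <<'E'
from h import *
w=ctrl.capture("wrist");s=ctrl.sense();p=s["eef_pos"];print(p,s["force"])
for d in(-36,-32,-28):
    for z in(p[2]-77.8,p[2]-53.8):print(d,proj(w,[[p[0]+.979*d,p[1]-.2045*d,z]]).round(1))
print("yellow top corners",proj(w,[[506.5-.979*32+.2045*26*k,-147+.2045*32+.979*26*k,71] for k in(-1,1)]).round(1).tolist())
crop(w,60,50,460,350,2,"pics/w4.png")
E
```

```text
time_s: 15.38
eef_pos: [505.2, -145.9, 191.2]
ee_rot: [-0.0, 0.103, 0.995, 0.0]
force: [-0.3, 0.2, -2.4]
grip_width: 0.597
grip_force: 32.7
[ 505.21194458 -145.90043668  191.22346035] [-0.23602131 -0.11922746 -1.4932503 ]
-36 [[260.5 172.5]]
-36 [[261.  185.7]]
-32 [[260.4 180.4]]
-32 [[260.9 194.9]]
-28 [[260.4 188.1]]
-28 [[260.9 203.9]]
yellow top corners [[217.0, 165.4], [300.0, 165.5]]
```

View pics/w4.png

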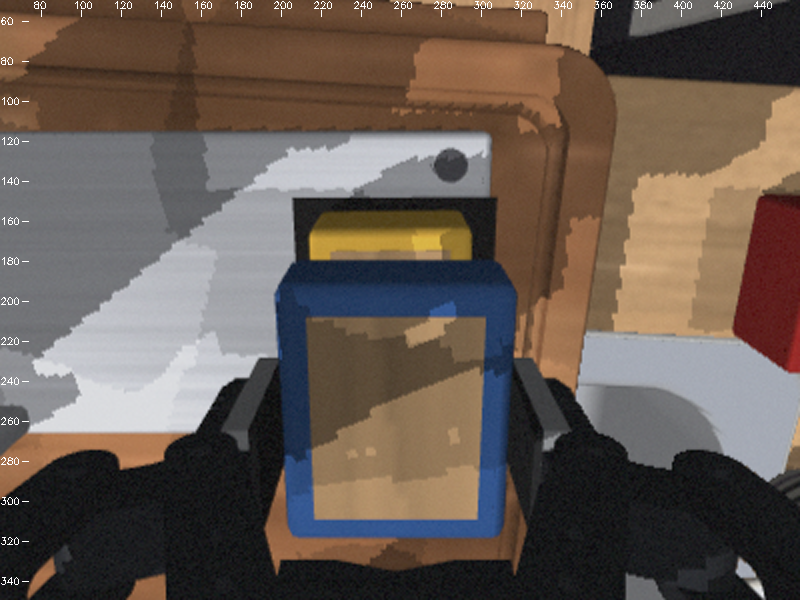

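```bash
python3 -m creep '[[[0.05,-0.1,-0.6,0,0,0],[0.05,-0.1,-1.2,0,0,0],[0.05,-0.1,-1.5,0,0,0],[0.05,-0.1,-1.62,0,0,0],[0.05,-0.1,-1.66,0,0,0],[0.05,-0.1,-1.66,0,0,0]]]'
```

```text
time_s: 15.93
eef_pos: [506.7, -149.3, 150.0]
ee_rot: [0.0, 0.103, 0.995, -0.0]
force: [1.1, -0.5, -1.6]
grip_width: 0.603
grip_force: 32.7
```

```bash
python3 -m creep '[[[0,0,-0.03,0,0,0],[0,0,-0.06,0,0,0],[0,0,-0.06,0,0,0]]]'
```

```text
time_s: 16.18
eef_pos: [506.7, -149.6, 148.9]
ee_rot: [0.001, 0.103, 0.995, -0.0]
force: [-0.1, -0.1, 3.1]
grip_width: 0.599
grip_force: 33.3
```

```bash
python3 -m creep '[[[0,0,0,0,0,0],[0,0,0,0,0,0],[0,0,0,0,0,0],[0,0,0,0,0,0]]]' 74
python3 -m creep '[[[0,0,0.8,0,0,0],[0,0,1.8,0,0,0],[0,0,3.2,0,0,0],[0,0,4.8,0,0,0],[0,0,5.6,0,0,0],[0,0,5.6,0,0,0]]]'
python3 - <<'E'
from fit import *
w=ctrl.capture("wrist");s=ctrl.sense();print(s["eef_pos"],s["joints"].round(2))
print("blue",fit(w,"blue",(100,60,420,300),24,(506,-147),71))
E
```

```text
time_s: 16.52
eef_pos: [506.5, -149.5, 148.2]
ee_rot: [0.0, 0.103, 0.995, -0.0]
force: [0.1, 0.1, -0.0]
grip_width: 0.864
grip_force: 0.0
time_s: 17.02
eef_pos: [507.5, -150.0, 293.0]
ee_rot: [0.004, 0.103, 0.995, -0.002]
force: [-0.2, -0.3, 0.4]
grip_width: 0.869
grip_force: 0.0
[ 506.87449397 -149.7152781   290.10121057] [-0.51  0.33  1.51 -0.    1.3  -1.87]
blue (array([ 5.0543e+02, -1.5081e+02, -2.1000e-01]), np.float64(0.044))
```

```bash
python3 -m creep '[[[0,0,1.6,0,0,0],[-0.2,-1,3.2,0,0,0],[-0.5,-2.4,4.1,0,0,0],[-1.7,-8.09,4.1,0,0,0],[-1.7,-8.09,4.1,0,0,0],[-1.7,-8.09,4.1,0,0,0],[-1.7,-8.09,4.1,0,0,0],[-1.7,-8.09,4.1,0,0,0],[-1.7,-8.09,4.1,0,0,0],[-1.7,-8.09,4.1,0,0,0]]]' 42 25
python3 - <<'E'
from fit import *
w=ctrl.capture("wrist");c=ctrl.capture("top")
p=ctrl.sense()["eef_pos"];print(p)
try: print("blue",fit(c,"blue",(235,165,300,230),24,(506,-147),71))
except Exception as e: print(e)
print("bar pred",proj(w,[[464.5,-351.5,276]]).round(1))
b=cv2.resize(w["image"][:,:,::-1],(600,450));a=cv2.resize(c["image"][150:240,220:340,::-1],(200,150),interpolation=cv2.INTER_CUBIC)
b[:150,:200]=a;cv2.imwrite("pics/m2.png",b)
E
```

```text
time_s: 17.9
eef_pos: [464.1, -351.3, 389.5]
ee_rot: [-0.001, 0.103, 0.995, 0.001]
force: [-0.2, 0.7, 0.7]
grip_width: 0.489
grip_force: 0.0
[ 464.39509629 -350.70064683  390.28180134]
blue (array([ 5.0756e+02, -1.4886e+02, -2.2000e-01]), np.float64(0.079))
bar pred [[259.3 215.7]]
```

View pics/m2.png

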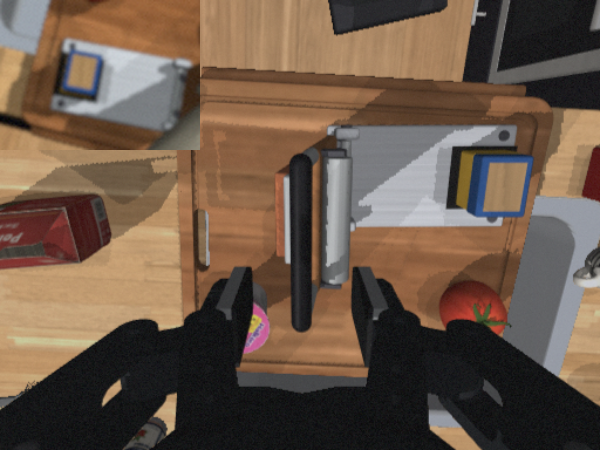

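The stack is centred (inset) and the bar is centred between the fingers at px (257,205). I'll regrasp the bar.

```bash
python3 -m creep '[[[0,-0.04,-1,0,0,0],[0,-0.04,-2,0,0,0],[0,-0.04,-2.4,0,0,0],[0,-0.04,-2.4,0,0,0]]]' 42 25
python3 -m creep '[[[0,0,0,0,0,0],[0,0,0,0,0,0],[0,0,0,0,0,0],[0,0,0,0,0,0],[0,0,0,0,0,0],[0,0,0,0,0,0]]]' 0 25
python3 -m creep '[[[0.08,0.4,0.08,0,0,0],[0.17,0.84,0.15,0,0,0],[0.35,1.69,0.22,0,0,0],[0.53,2.55,0.2,0,0,0],[0.71,3.4,0.1,0,0,0],[0.88,4.23,-0.08,0,0,0],[1.05,5.05,-0.34,0,0,0],[1.14,5.45,-0.5,0,0,0],[1.22,5.84,-0.68,0,0,0],[1.22,5.84,-0.68,0,0,0]]]'
```

```text
time_s: 18.33
eef_pos: [463.9, -351.6, 328.5]
ee_rot: [-0.002, 0.103, 0.995, 0.002]
force: [0.2, 0.8, 0.6]
grip_width: 0.491
grip_force: 0.0
time_s: 18.83
eef_pos: [464.5, -352.0, 332.4]
ee_rot: [0.001, 0.103, 0.995, 0.0]
force: [0.4, 4.8, 3.7]
grip_width: 0.123
grip_force: 25.7
time_s: 19.67
eef_pos: [494.9, -204.5, 314.0]
ee_rot: [0.0, 0.102, 0.995, 0.001]
force: [-0.8, 4.5, 7.6]
grip_width: 0.127
grip_force: 26.3
```

```bash
python3 -m creep '[[[0.08,0.38,-0.2,0,0,0],[0.15,0.75,-0.42,0,0,0],[0.3,1.46,-0.91,0,0,0],[0.37,1.8,-1.18,0,0,0],[0.44,2.12,-1.46,0,0,0],[0.51,2.43,-1.77,0,0,0],[0.57,2.73,-2.08,0,0,0],[0.63,3.0,-2.41,0,0,0],[0.68,3.27,-2.75,0,0,0],[0.68,3.27,-2.75,0,0,0]]]'
```

```text
time_s: 20.5
eef_pos: [511.6, -123.8, 243.0]
ee_rot: [-0.001, 0.103, 0.995, 0.001]
force: [2.0, 3.3, 0.9]
grip_width: 0.122
grip_force: 27.1
```

```bash
python3 -m creep '[[[0.05,0.22,-0.34,0,0,0],[0.09,0.44,-0.68,0,0,0],[0.13,0.64,-1.02,0,0,0],[0.17,0.82,-1.35,0,0,0],[0.17,0.82,-1.35,0,0,0]]]'
python3 -m creep '[[[0.01,0.06,-0.12,0,0,0],[0.02,0.11,-0.22,0,0,0],[0.03,0.15,-0.32,0,0,0],[0.03,0.15,-0.32,0,0,0]]]'
```

```text
time_s: 20.92
eef_pos: [515.8, -103.8, 209.3]
ee_rot: [-0.0, 0.103, 0.995, 0.0]
force: [0.6, 2.5, -0.9]
grip_width: 0.126
grip_force: 27.6
time_s: 21.25
eef_pos: [516.4, -100.7, 202.6]
ee_rot: [-0.0, 0.103, 0.995, 0.0]
force: [-0.5, 1.2, -1.1]
grip_width: 0.126
grip_force: 27.6
```

```bash
python3 -m creep '[[[0.01,0.02,-0.06,0,0,0],[0.01,0.04,-0.11,0,0,0],[0.01,0.04,-0.11,0,0,0]]]'
python3 -m creep '[[[0,0.01,-0.03,0,0,0],[0.01,0.02,-0.06,0,0,0],[0.01,0.02,-0.06,0,0,0]]]'
```

```text
time_s: 21.5
eef_pos: [516.6, -99.6, 200.2]
ee_rot: [-0.0, 0.103, 0.995, 0.0]
force: [-1.5, 2.5, 0.1]
grip_width: 0.122
grip_force: 27.7
time_s: 21.75
eef_pos: [516.8, -99.0, 198.7]
ee_rot: [-0.0, 0.103, 0.995, 0.0]
force: [-1.7, 4.3, -0.7]
grip_width: 0.13
grip_force: 27.8
```

```bash
python3 -m creep '[[[0,0.01,-0.03,0,0,0],[0.01,0.02,-0.05,0,0,0],[0.01,0.02,-0.05,0,0,0]]]'
```

```text
time_s: 22.0
eef_pos: [516.9, -98.7, 198.1]
ee_rot: [-0.0, 0.103, 0.995, -0.0]
force: [-5.1, 3.6, 5.4]
grip_width: 0.125
grip_force: 28.3
```

```bash
python3 -m creep '[[[0,0.01,-0.03,0,0,0],[0.01,0.02,-0.05,0,0,0],[0.01,0.02,-0.05,0,0,0]]]'
```

```text
time_s: 22.25
eef_pos: [517.0, -98.6, 197.9]
ee_rot: [-0.0, 0.103, 0.995, -0.001]
force: [-13.2, 2.4, 15.3]
grip_width: 0.13
grip_force: 29.2
```

```bash
python3 -m creep '[[[0,0,0.05,0,0,0],[0,0,0.05,0,0,0]]]'
python3 -m creep '[[[0,0,0,0,0,0],[0,0,0,0,0,0],[0,0,0,0,0,0],[0,0,0,0,0,0]]]' 38
python3 -m creep '[[[0,0.02,0.6,0,0,0],[0,0.02,1.6,0,0,0],[0,0.02,3,0,0,0],[-0.5,2,4.5,0,0,0],[-1.5,4,5,0,0,0],[-3,6,5,0,0,0],[-3,6,5,0,0,0],[-3,6,5,0,0,0]]]'
python3 - <<'E'
from fit import *
c=ctrl.capture("side");t=ctrl.capture("top")
b=cv2.resize(c["image"][140:275,220:360,::-1],(560,540),interpolation=cv2.INTER_CUBIC);cv2.imwrite("pics/f.png",b)
for n,h,z in(("blue",24,71),("yellow",34,37)):print(n,[proj(k,[[506,-147,z+h/2]]).round(0).tolist() for k in(c,t)])
print(ctrl.sense()["eef_pos"])
E
```

```text
time_s: 22.42
eef_pos: [517.0, -98.6, 198.0]
ee_rot: [-0.001, 0.103, 0.995, -0.001]
force: [-7.8, 1.3, 6.2]
grip_width: 0.126
grip_force: 28.3
time_s: 22.75
eef_pos: [517.7, -98.4, 197.7]
ee_rot: [0.0, 0.103, 0.995, -0.0]
force: [-0.6, -0.6, 0.3]
grip_width: 0.445
grip_force: 0.0
time_s: 23.42
eef_pos: [440.2, 55.0, 323.7]
ee_rot: [0.001, 0.102, 0.995, 0.0]
force: [0.4, -1.0, 0.4]
grip_width: 0.445
grip_force: 0.0
blue [[[269.0, 190.0]], [[268.0, 194.0]]]
yellow [[[269.0, 199.0]], [[268.0, 195.0]]]
[441.75584274  53.28706499 323.41617656]
```

View pics/f.png

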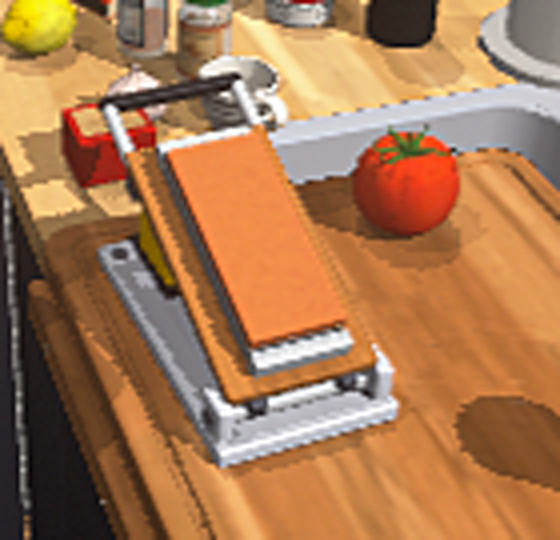

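The board rests on the stack at about 20°. The yellow block is visible beneath it, and the red block and tomato haven't moved. The arm is clear, so I'll hand in.

```bash
python3 -m creep '[[[0,0,0,0,0,0],[0,0,0,0,0,0],[0,0,0,0,0,0],[0,0,0,0,0,0]]]'; python3 -c "
from rig import ctrl
print(ctrl.finish_job())"
```

```text
time_s: 23.85
eef_pos: [442.9, 50.9, 322.3]
ee_rot: [-0.0, 0.104, 0.995, -0.0]
force: [0.2, 0.6, -1.1]
grip_width: 0.446
grip_force: 0.0
the job is handed in; nothing more can be done
None
```

The board is resting at about 20° with its roller on the yellow and blue stack (yellow below), and the job was handed in at about 24 s; the hand-in call returned no verdict.

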